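# Hang the indenter bracket on the mounting stand

## Task

Pick up the blue keyhole bracket by its orange grip, pass its round hole over the screw head on the aluminium stand until its back lies against the upright, slide it down until the screw is at the end of the narrow slot, press it home there with about 10 N, and only then let go so that it hangs straight. The screw's height has been readjusted and is not exactly known, so feel for it gently: never press on the stand or screw with more than about 20 N. Leave the oiler, the red specimen and the loupe where they are, and do not tip the bracket over.

Things in the scene. Friction and masses are not known exactly. Their poses are not given: they have to be found in the camera images.
- bracket: Loose blue steel bracket, 0.24 to 0.38 kg, standing upright on the worktop: plate 80 wide x 185 high x 4 mm thick, at its foot a shelf with a grey socket block that sticks out 54 mm to the front, 21 mm high. Origin: lower edge of the plate's flat back, mid-width (z = 0 on the worktop). Axes: z up the plate, +x out of its flat back, -x to the shelf side, y along its width.
- grip (a point): Middle of the bracket's orange grip strip at the top of the plate: in the bracket's frame x = -6, y = 0, z = 169 mm. The strip spans z 154 to 184 mm, 66 mm in y, and is 12 mm thick with the plate (x = -12 to 0 mm). Pinch it from above, front to back. Axes as the bracket's.
- keyhole (a point): Centre of the keyhole's round hole on the bracket's back: x = 0, y = 0, z = 50 mm in the bracket's frame. The hole is 15 mm in diameter and goes through the plate; above it a slot 8.5 mm wide runs up to z = 88.5 mm, its end bevelled. With the hole centred on the screw, about 36 mm of downward travel brings the shank to the slot's end. Axes as the bracket's.
- stand: Mounting stand, fixed. Black base plate 120 wide, 8 mm thick, from 20 mm in front of the upright's face to 110 mm behind it; aluminium upright 60 wide, 20 mm thick, its top 146 mm above the worktop. Origin: worktop level under the middle of the upright's front face. Axes: z up, -x out of the front face, y along its width. Hung home, the bracket's origin is 32 mm up, give or take 12 mm.
- screw_nominal (a point): Nominal place of the screw axis on the upright's face: stand frame x = 0, y = 0, z = 118 mm. The real screw is clamped up to 12 mm above or below it, unreported: feel or look for it. It points to the stand's -x: shank 5 mm in diameter, pan head 12 mm in diameter with a slightly bevelled rim, the head's underside 7 mm and its front 11 mm off the face. Axes as the stand's.
- oil_bottle: Bystander, loose: the yellow oiler beside the stand (not the one at the back wall), 36 mm in diameter, 98 mm high, origin under its centre. Not to be moved.
- specimen_red: Bystander, loose: dark red round mounted specimen, 30 mm in diameter, 21 mm high, origin under its centre. Not to be moved.
- loupe: Bystander, loose: black watchmaker's loupe, 36 mm in diameter, 32 mm high, origin under its centre. Not to be moved.

How it is judged:
By the outcome, as a careful person would: the job done as asked, in the order asked, and still so for the second after the job is handed in, with the robot touching nothing.
It also fails if it takes over 58 s, if anything falls off the work surface, if the arm or the gripper's body presses on something with over 40 N, if the wrist force passes 120 N, or if a joint passes its speed limit or range.

## Robot

A 7-joint arm with a two-finger parallel gripper is mounted at the origin on a cart in front of the work surface, level with it; the furniture and walls round the work are solid. World frame = base frame: x ahead of the robot, y to its left, z up, the work surface at z = 0. Lengths are in m, angles in rad, forces in N, time in s.
With the tool pointing down it reaches from about 0.4 to 0.85 m from the base axis. Payload 10.4 kg.
Tool frame: the origin (TCP) lies midway between the tips of the shut fingers; the grasp point (between the pads) lies 19 mm behind it; z points along the fingers, y is the line along which they close (so a half turn about z gives the same grasp; the last joint's range is limited). The gripper opens to 85 mm and grips with 20 to 120 N. Pads are 22 mm wide; open, the fingers measure 114 mm over their backs; the gripper's body (76 mm by 85 mm) begins 54 mm behind the grasp point. The pads swing forward as they close: fully open they stand 13 mm farther back than shut.
Start: joints at [-1.369, 0.332, -0.065, 1.46, 0.022, 1.35, -0.088], TCP at [0.139, 0.609, 0.231] pointing down, gripper open.
Joint ranges: [-2.6, 2.6], [-0.5, 2.12], [-1.47, 1.34], [0.16, 2.42], [-1.27, 4.41], [0.06, 2.06], [-2.6, 2.6]. Speed limits (rad/s): [2.22, 2.22, 2.79, 2.79, 3.14, 3.14, 3.14].

## Interface

Orientations are given as [roll, pitch, yaw] about the fixed x, y, z axes, in that order (R = Rz(yaw) Ry(pitch) Rx(roll)).
In Python, from station import bot gives the robot as it stands.
- The arm moves only by the shell command python3 -m jog 'ROWS' [FORCE]. ROWS is JSON, a list that holds one entry, the list of rows, each a list of 7 numbers: the closure, from 0 (fully open) to 1 (shut), then the shift along the tool's x, y, z in mm, then the turn, a rotation vector about the tool's x, y, z in rad. A call has 1 to 12 rows; each row shifts and turns the commanded pose from where the row before left it, along the tool's axes as they then stand; what a row does not reach is not made up. A row lasts 1/8 s, in which the tool goes at most 62.5 mm and 10.7 degrees, less where a joint would pass 70% of its speed; a pose out of reach is approached as far as the arm can. A call is refused whole if a number of a shift passes 62.5 or a number of a turn 0.188, either way. A call with a gripper value outside its range is refused whole. The fingers move at their own pace and stop on an object; FORCE is the grip in N (left out, the last holds). Time passes only in rows, so rows that do not move let the fingers close. It gives the time, the measured TCP pose, the force, the opening and the grip force at its end, in the units of the state.
- bot.read_state(): the state, without advancing time (a new reading comes with each control period).
- bot.grab_frame(name): name is "scene" or "top" or "wrist"; returns a dict with "image" (400x640x3 uint8, red, green, blue), "range_z" (400x640 float32, m along the optical axis (not along the pixel's ray), 0 where there is no reading), "fx", "fy", "cx", "cy" (pixels), "view" (4x4, takes a point from world to camera coordinates); the wrist camera has in their place "T_tool_cam" (4x4, takes a point from camera to tool coordinates, whose origin is the TCP and whose axes are the flange's). Camera axes: x right, y down, z forward; pixel columns grow to the right and rows downward; lengths in m; the calibration is good to about 2 mm. A picture is of the moment at which its call begins: read the wrist's pose just before it.
- bot.finish_job(): hands the job in; it is judged then, once.
The state is a dict: "clock": time; "joint_pos": joint angles; "joint_velocities": joint speeds; "effort": joint torques, N m; "position": TCP position; "eef_rot": TCP orientation; "wrist_force": force on the tool from outside, world axes, zero at the start; "torque": the same for the moment, N m; "gripper_width": finger opening in m; "finger_force": force on a finger pad.
Only numpy, scipy, OpenCV 4.12 (cv2) and the standard library are available. Lean on these libraries where they do the work, as an engineer would, in place of code of your own. Each camera call takes 0.05 s, during which the arm holds its last target. There are 200 camera calls.

## Working session

There is one attempt and no reset: what is moved stays moved. The work goes in short steps, Python scripts to look and compute and a shell command to move; the robot and the scene stay as the last step left them, time stands still between calls to the robot, and variables do not carry over. Pictures are saved under pics/ and viewed, at most 10 in all, crops included, and the job is handed in when it is done.

```bash
mkdir -p pics; python3 - <<'E'
from station import bot
import cv2,numpy as np
s=bot.read_state();print({k:np.round(v,3).tolist() for k,v in s.items()})
for n in("scene","top"):
    f=bot.grab_frame(n);cv2.imwrite(f"pics/{n}0.png",f["image"][:,:,::-1]);np.savez(f"{n}0.npz",**f)
    print(n,f["fx"],f["cx"],np.round(f["view"],3).tolist())
E
```

```text
{'clock': 0.0, 'joint_pos': [-1.369, 0.333, -0.065, 1.461, 0.022, 1.35, -0.088], 'joint_velocities': [0.001, 0.0, 0.0, 0.001, -0.0, 0.001, 0.0], 'effort': [0.0, -62.545, 0.049, -39.159, 0.016, 0.01, -0.0], 'position': [0.139, 0.609, 0.23], 'eef_rot': [-3.14, 0.0, 2.917], 'wrist_force': [0.722, -0.285, 0.473], 'torque': [-0.002, 0.022, -0.015], 'finger_force': 0.0, 'gripper_width': 0.085}
scene 422.99460422242913 319.80031086385554 [[0.554, -0.832, 0.014, -0.345], [-0.373, -0.264, -0.889, 0.327], [0.744, 0.488, -0.457, 0.533], [0.0, 0.0, 0.0, 1.0]]
top 408.7404922089717 319.55016447979136 [[0.015, -1.0, -0.001, -0.044], [-0.988, -0.014, -0.152, 0.57], [0.152, 0.003, -0.988, 0.882], [0.0, 0.0, 0.0, 1.0]]
```

View pics/scene0.png

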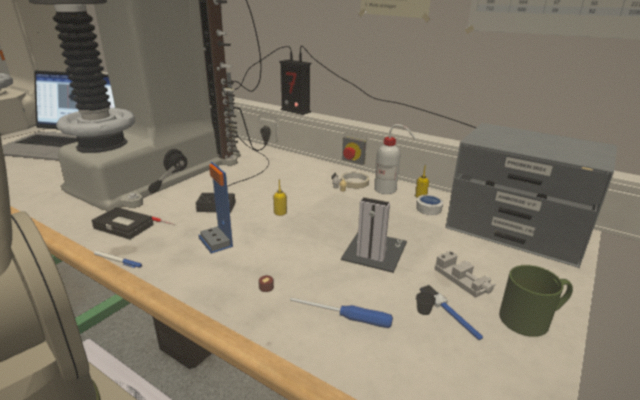

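View pics/top0.png

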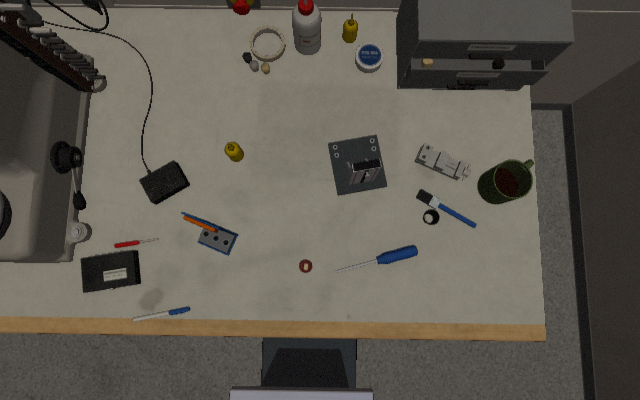

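The scene view shows the bracket at about (218,205) with its orange top at (216,174), the stand at (375,235), the oiler at (280,203), the specimen at (266,283) and the loupe at (425,302). The top view shows the bracket at (205,228), the stand at (360,165), the oiler at (234,151), the specimen at (306,266) and the loupe at (430,216).

```bash
cat > h.py <<'E'
import numpy as np,cv2
def cloud(f):
    z=f["range_z"];v,u=np.mgrid[:400,:640]
    c=np.stack([(u-f["cx"])/f["fx"]*z,(v-f["cy"])/f["fy"]*z,z,np.ones_like(z)],-1)
    w=c@np.linalg.inv(f["view"]).T
    w=w[...,:3];w[z==0]=np.nan;return w
def proj(f,p):
    c=f["view"]@np.r_[p,1];return f["fx"]*c[0]/c[2]+f["cx"],f["fy"]*c[1]/c[2]+f["cy"]
E
python3 - <<'E'
from h import *
for n,rois in (("scene",{"br":(190,155,240,255),"st":(340,190,412,272)}),("top",{"br":(175,205,242,258),"st":(325,132,390,198)})):
    f=dict(np.load(n+"0.npz"));w=cloud(f);hsv=cv2.cvtColor(f["image"],cv2.COLOR_RGB2HSV)
    print(n,"cam",np.linalg.inv(f["view"])[:3,3].round(3))
    for k,(a,b,c,d) in rois.items():
        P=w[b:d,a:c].reshape(-1,3);H=hsv[b:d,a:c].reshape(-1,3).astype(int)
        if k=="br":
            m=(H[:,0]<15)&(H[:,1]>150)&(H[:,2]>80)&(P[:,2]>.1)
            masks={"orange":m,"blue":(H[:,0]>100)&(H[:,0]<125)&(H[:,1]>100)&(P[:,2]>.05)&(P[:,2]<.15),"shelf":(P[:,2]>.012)&(P[:,2]<.03)}
        else: masks={"uptop":P[:,2]>.138,"upr":(P[:,2]>.03)&(P[:,2]<.135),"base":(P[:,2]>.004)&(P[:,2]<.014)&(H[:,2]<100)}
        for q,m in masks.items():
            X=P[m]
            if len(X)<5: print(n,q,len(X));continue
            r=cv2.minAreaRect((X[:,:2]*1000).astype(np.float32))
            print(n,q,len(X),"med",np.nanmedian(X,0).round(4),"rect mm",np.round(r[0],1),np.round(r[1],1),round(r[2],1),"z",np.percentile(X[:,2],[2,98]).round(3))
    for nm,(u,v) in ({"oil":(234,155),"red":(306,267),"loupe":(430,217)} if n=="top" else {"oil":(280,205),"red":(266,284),"loupe":(425,303)}).items(): print(nm,w[v,u].round(3))
for n,(a,b,c,d),s in (("scene",(335,185,415,275),6),("scene",(185,150,245,260),5)):
    im=cv2.imread(f"pics/{n}0.png")[b:d,a:c];cv2.imwrite(f"pics/c{a}.png",cv2.resize(im,None,fx=s,fy=s,interpolation=2))
a=cv2.imread("pics/c335.png");b=cv2.imread("pics/c185.png");h=550
o=np.zeros((h,800,3),np.uint8);o[:540,:480]=a;o[:550,490:790]=b;cv2.imwrite("pics/both.png",o)
E
```

```text
scene cam [-0.083 -0.461  0.539]
scene orange 110 med [0.4915 0.1769 0.1802] rect mm [498.2 191.2] [60.2  7.4] 68.6 z [0.161 0.186]
scene blue 0
scene shelf 977 med [0.5117 0.2376 0.0223] rect mm [646.3 389.6] [587.1 142.6] 42.1 z [0.013 0.03 ]
scene uptop 234 med [ 0.624  -0.1313  0.1457] rect mm [ 627.9 -129.3] [22.6 59.5] 12.6 z [0.138 0.148]
scene upr 1258 med [ 0.6207 -0.1331  0.0843] rect mm [ 620.2 -132.6] [24.5 62.1] 24.7 z [0.032 0.133]
scene base 860 med [ 0.6296 -0.1489  0.0095] rect mm [ 660.1 -124.4] [126.7 115.4] 11.2 z [0.005 0.012]
oil [0.673 0.158 0.032]
red [ 0.413 -0.013  0.02 ]
loupe [ 0.523 -0.294  0.032]
top cam [ 0.43  -0.038  0.958]
top orange 125 med [0.5006 0.1931 0.1834] rect mm [499.9 193.3] [64.   7.3] 67.5 z [0.18  0.186]
top blue 22 med [0.4916 0.1547 0.1221] rect mm [498.7 170.3] [35.8  3.2] 65.9 z [0.058 0.148]
top shelf 582 med [0.4794 0.196  0.0206] rect mm [483.1 199.2] [76.7 53.4] 67.8 z [0.013 0.024]
top uptop 292 med [ 0.6278 -0.1294  0.1452] rect mm [ 628.4 -130.1] [20.9 60.1] 11.1 z [0.14  0.148]
top upr 298 med [ 0.6189 -0.1255  0.0894] rect mm [ 624.4 -122.9] [65.9 37.5] 62.1 z [0.032 0.133]
top base 1965 med [ 0.6763 -0.1138  0.008 ] rect mm [ 663.2 -123.3] [130.8 120. ] 11.0 z [0.005 0.012]
oil [0.67  0.162 0.05 ]
red [ 0.419 -0.007  0.022]
loupe [ 0.539 -0.296  0.002]
```

View pics/both.png

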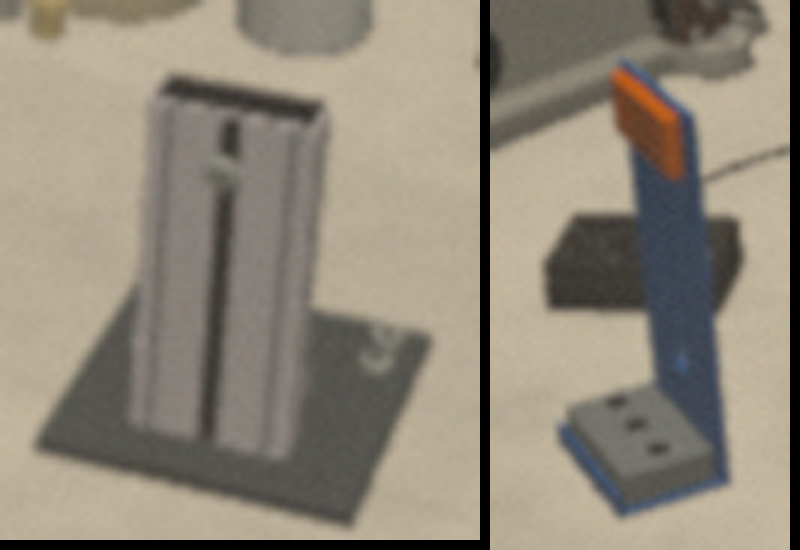

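The left crop shows the screw head at about (222,170), which is scene pixel (372,213.3), with the upright's T-slot down its middle. The right crop shows the bracket with its shelf and orange strip facing the robot.

```bash
python3 - <<'E'
from h import *
f=dict(np.load("scene0.npz"));T=np.linalg.inv(f["view"]);c=T[:3,3]
a=.192;ex=np.array([np.cos(a),np.sin(a),0]);ey=np.array([-np.sin(a),np.cos(a),0]);o=np.array([.6187,-.1318,0])
im=cv2.cvtColor(f["image"],cv2.COLOR_RGB2HSV).astype(int)
print("sat\n",im[208:220,366:379,1]);print("val\n",im[208:220,366:379,2])
for uv in [(372,213.3),(372.5,213.7)]:
    d=T[:3,:3]@np.array([(uv[0]-f["cx"])/f["fx"],(uv[1]-f["cy"])/f["fy"],1])
    for off in(-.011,-.009):
        t=((o+off*ex-c)@ex)/(d@ex);p=c+t*d;print(uv,off,p.round(4),"y_st",round((p-o)@ey,4))
w=cloud(f);print("depth head st-frame",[(((w[v,u]-o)@ex).round(4),((w[v,u]-o)@ey).round(4),w[v,u,2].round(4)) for v in(212,213,214) for u in(371,372,373)])
for n in("scene","top"):
    w=cloud(dict(np.load(n+"0.npz"))).reshape(-1,3);m=(w[:,2]>.04)&(w[:,1]>.25)&(w[:,0]>-.1)&(w[:,0]<.7)
    X=w[m]
    for y in np.arange(.25,.8,.05):
        q=X[(X[:,1]>=y)&(X[:,1]<y+.05)]
        if len(q):print(n,round(y,2),"xmin",q[:,0].min().round(3),"of high",q[q[:,2]>.15][:,0].min().round(3) if (q[:,2]>.15).any() else None)
E
```

```text
sat
 [[27 27 26 31 21 32 43 38 29 32 25 27 25]
 [25 30 28 28 26 31 33 34 38 24 30 27 22]
 [26 30 30 28 23 25 32 38 30 24 28 28 30]
 [30 24 26 25 28 30 30 28 30 27 30 28 27]
 [26 28 27 28 26 29 26 29 28 28 28 23 28]
 [32 28 26 25 32 31 31 28 25 24 26 30 26]
 [26 25 24 31 24 33 28 27 29 25 27 28 22]
 [20 26 23 33 34 28 38 29 29 28 26 26 25]
 [27 30 25 27 30 29 34 28 26 24 26 28 26]
 [24 28 24 25 24 34 31 29 30 27 28 29 25]
 [26 28 30 27 31 25 30 29 26 27 30 26 23]
 [24 26 26 21 27 34 31 31 28 27 28 23 26]]
val
 [[134 133 138 139 131 105  77  60  78 118 133 134 134]
 [133 137 138 138 129 107  70  60  81 117 135 133 137]
 [136 137 137 136 131 113  89  73  84 116 136 138 134]
 [137 136 136 135 138 136 127 111 103 122 134 137 134]
 [138 137 133 129 128 133 135 134 126 129 136 134 135]
 [134 137 129 121 113 115 124 128 130 137 137 137 135]
 [137 133 128 115 105 100 101 114 122 132 132 137 137]
 [137 136 132 125 112 100 100 106 114 128 135 135 135]
 [132 137 132 134 119  98  91  90 108 127 135 137 136]
 [136 137 137 134 117  91  73  79 111 131 135 134 134]
 [137 139 137 134 117  81  69  79 1
[... 476 characters left out ...]
0.009), np.float64(-0.0028), np.float64(0.1309)), (np.float64(-0.0103), np.float64(0.0008), np.float64(0.1285)), (np.float64(-0.0084), np.float64(-0.0008), np.float64(0.1279)), (np.float64(-0.008), np.float64(-0.0027), np.float64(0.1281)), (np.float64(-0.01), np.float64(0.0007), np.float64(0.126)), (np.float64(-0.0078), np.float64(-0.0008), np.float64(0.1253)), (np.float64(-0.0098), np.float64(-0.0034), np.float64(0.1268))]
scene 0.5 xmin 0.432 of high None
scene 0.55 xmin 0.423 of high 0.432
scene 0.6 xmin 0.417 of high 0.417
scene 0.65 xmin 0.417 of high 0.417
scene 0.7 xmin 0.423 of high 0.44
top 0.5 xmin 0.433 of high None
top 0.55 xmin 0.424 of high 0.49
top 0.6 xmin 0.425 of high 0.599
```

```bash
python3 -m jog '[[[0,-44.6,-32.5,-3,0,0,0],[0,-44.6,-32.5,-3,0,0,0],[0,-44.6,-32.5,-3,0,0,0],[0,-44.6,-32.5,-3,0,0,0],[0,-44.6,-32.5,-3,0,0,0],[0,-44.6,-32.5,-3,0,0,0],[0,-44.6,-32.5,-3,0,0,0],[0,-44.6,-32.5,-3,0,0,0],[0,-44.6,-32.5,-3,0,0,0],[0,-44.6,-32.5,-3,0,0,0]]]' 60 && python3 -m jog '[[[0,0,0,0,0,0,0.174],[0,0,0,0,0,0,0.174],[0,0,0,0,0,0,0.174],[0,0,0,0,0,0,0.174],[0,0,0,0,0,0,0.174],[0,0,0,0,0,0,0.174],[0,0,0,0,0,0,0.174],[0,0,0,0,0,0,0.174],[0,0,0,0,0,0,0.174],[0,0,0,0,0,0,0.174]]]'; python3 - <<'E'
from station import bot
from h import *
s=bot.read_state();f=bot.grab_frame("wrist");cv2.imwrite("pics/w1.png",f["image"][:,:,::-1]);np.savez("w1.npz",**f,**{k:s[k] for k in("position","eef_rot","joint_pos")})
print(s["position"],s["eef_rot"],s["joint_pos"],f["T_tool_cam"].round(3).tolist())
E
```

```text
clock: 1.35
position: [0.5024, 0.1915, 0.2613]
eef_rot: [3.142, -0.0, 2.917]
wrist_force: [0.6, 0.1, -0.1]
gripper_width: 0.0854
finger_force: 0.0
clock: 2.6
position: [0.5014, 0.193, 0.2609]
eef_rot: [-3.141, 0.0, 1.171]
wrist_force: [0.4, -0.6, 0.5]
gripper_width: 0.0855
finger_force: 0.0
[0.50143968 0.1929722  0.26094354] [-3.14114774e+00  4.87065487e-04  1.17105368e+00] [-0.86238678  0.11886948  0.44997562  1.67109678 -0.05271324  1.36430327
 -0.80406994] [[0.0, -0.962, -0.272, 0.069], [1.0, 0.0, -0.0, -0.0], [0.001, -0.272, 0.962, -0.142], [0.0, 0.0, 0.0, 1.0]]
```

View pics/w1.png

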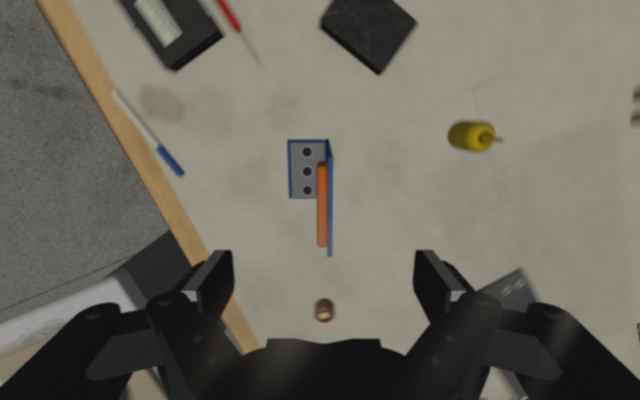

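The wrist view shows the orange strip from (317,162) to (325,247), upright in the picture and so almost square to the fingers. The fingers are symmetric about column 323, to either side of the strip.

```bash
python3 - <<'E'
from h import *
from scipy.spatial.transform import Rotation as R
f=dict(np.load("w1.npz"));z=f["range_z"];v,u=np.mgrid[:400,:640]
c=np.stack([(u-f["cx"])/f["fx"]*z,(v-f["cy"])/f["fy"]*z,z,np.ones_like(z)],-1)
t=(c@f["T_tool_cam"].T)[...,:3]
H=cv2.cvtColor(f["image"],cv2.COLOR_RGB2HSV).astype(int)
Rm=R.from_euler("xyz",f["eef_rot"]).as_matrix();w=t@Rm.T+f["position"]
roi=np.zeros_like(z,bool);roi[155:262,300:345]=1
for n,m in(("orange",roi&(H[...,0]<15)&(H[...,1]>140)&(w[...,2]>.17)),("all top",roi&(w[...,2]>.17)),("shelf",roi|True)):
    if n=="shelf":
        roi[:]=0;roi[130:205,280:335]=1;m=roi&(w[...,2]>.012)&(w[...,2]<.03)
    r=cv2.minAreaRect((t[m][:,:2]*1000).astype(np.float32));r2=cv2.minAreaRect((w[m][:,:2]*1000).astype(np.float32))
    print(n,m.sum(),"tool",r,"world",r2,"z",np.median(w[m][:,2]))
E
```

```text
orange 690 tool ((19.615665435791016, -1.6130390167236328), (98.96234130859375, 6.771113395690918), 0.2412453144788742) world ((507.56207275390625, 211.69737243652344), (99.06999206542969, 6.771542549133301), 66.85684204101562) z 0.1835550471996653
all top 1452 tool ((15.599468231201172, 0.24793052673339844), (12.1846342086792, 106.98774719238281), 89.63919067382812) world ((507.7112121582031, 207.27413940429688), (107.09382629394531, 12.186145782470703), 67.45885467529297) z 0.1838523282027251
shelf 1658 tool ((3.0048675537109375, -20.130422592163086), (53.063743591308594, 75.88978576660156), 88.79945373535156) world ((483.9188232421875, 203.50804138183594), (75.88933563232422, 53.06614303588867), 68.29711151123047) z 0.020770977255442843
```

```bash
python3 -m jog '[[[0,0,0,28,0,0,0],[0,0,0,28,0,0,0],[0,0,0,28,0,0,0],[0,0,0,27,0,0,0],[0,0,0,0,0,0,0]]]' 90 && python3 -m jog '[[[0.5,0,0,0,0,0,0],[0.7,0,0,0,0,0,0],[0.8,0,0,0,0,0,0],[0.9,0,0,0,0,0,0],[1,0,0,0,0,0,0],[1,0,0,0,0,0,0],[1,0,0,0,0,0,0],[1,0,0,0,0,0,0]]]' 90
```

```text
clock: 3.28
position: [0.5003, 0.1925, 0.1486]
eef_rot: [-3.139, 0.003, 1.179]
wrist_force: [0.7, -0.2, 0.6]
gripper_width: 0.085
finger_force: 0.0
clock: 4.28
position: [0.5021, 0.1931, 0.1508]
eef_rot: [3.141, -0.001, 1.177]
wrist_force: [1.9, -0.3, 5.4]
gripper_width: 0.0113
finger_force: 88.8
```

```bash
python3 -m jog '[[[1,0,0,-10,0,0,0],[1,0,0,-20,0,0,0],[1,0,0,-30,0,0,0],[1,0,0,-30,0,0,0],[1,0,0,-20,0,0,0],[1,0,0,0,0,0,0]]]' && python3 -m jog '[[[1,-14,9.7,0,0,0,0],[1,-28,19.4,0,0,0,0],[1,-28,19.4,0,0,0,0],[1,-28,19.4,0,0,0,0],[1,-28,19.4,0,0,0,0],[1,-28,19.4,0,0,0,0],[1,-28,19.4,0,0,0,0],[1,-28,19.4,0,0,0,0],[1,-28,19.4,0,0,0,0],[1,-28,19.4,0,0,0,0],[1,-14,9.7,0,0,0,0],[1,0,0,0,0,0,0]]]' && python3 -m jog '[[[1,0,0,0,0,0,-0.08],[1,0,0,0,0,0,-0.12],[1,0,0,0,0,0,-0.12],[1,0,0,0,0,0,-0.12],[1,0,0,0,0,0,-0.1],[1,0,0,0,0,0,-0.046],[1,0,0,0,0,0,0],[1,0,0,0,0,0,0]]]'; python3 - <<'E'
from station import bot
from h import *
s=bot.read_state();print(s["position"],s["eef_rot"],s["wrist_force"],s["torque"],s["gripper_width"])
f=bot.grab_frame("scene");np.savez("scene2.npz",**f)
im=f["image"][130:280,290:440,::-1];a=cv2.resize(im,(600,600),interpolation=2)
cv2.imwrite("pics/s2.png",a)
for n in ("top","wrist"):
    g=bot.grab_frame(n);np.savez(n+"2.npz",**g,**{k:s[k] for k in("position","eef_rot")})
g=dict(np.load("wrist2.npz"));cv2.imwrite("pics/w2.png",g["image"][:,:,::-1])
E
```

```text
clock: 5.03
position: [0.5019, 0.1933, 0.2614]
eef_rot: [3.141, -0.002, 1.177]
wrist_force: [-0.1, -0.5, -2.9]
gripper_width: 0.0111
finger_force: 87.8
clock: 6.52
position: [0.5727, -0.1413, 0.2596]
eef_rot: [-3.14, 0.001, 1.174]
wrist_force: [-0.2, 0.8, -2.5]
gripper_width: 0.0106
finger_force: 88.2
clock: 7.52
position: [0.5733, -0.1391, 0.2601]
eef_rot: [-3.141, -0.001, 1.763]
wrist_force: [0.3, -0.0, -2.3]
gripper_width: 0.011
finger_force: 88.1
[ 0.57325618 -0.13905439  0.26013167] [-3.14146902e+00 -5.40381446e-04  1.76278716e+00] [ 0.3386628  -0.00890968 -2.26115045] [-0.01874792 -0.05611955 -0.03982267] 0.010981221355573162
```

View pics/s2.png

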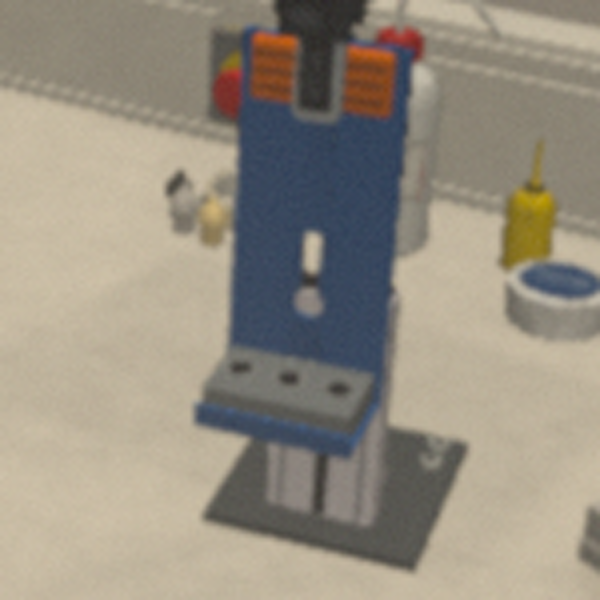

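View pics/w2.png

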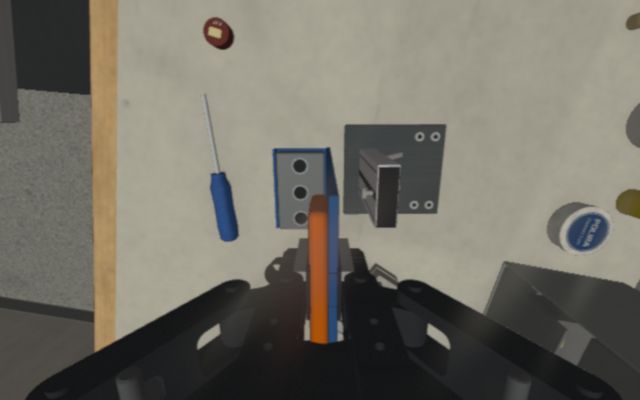

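The scene crop shows the bracket held upright about 40 mm in front of the stand, with the keyhole at (310,275) in the crop and the upright behind it. The wrist view shows the shelf at (302,188), the upright's top at (387,195), the screw at about (366,194), and a clear gap between bracket and stand.

```bash
python3 - <<'E'
from h import *
from scipy.spatial.transform import Rotation as R
g=dict(np.load("wrist2.npz"));z=g["range_z"];v,u=np.mgrid[:400,:640]
Rm=R.from_euler("xyz",g["eef_rot"]).as_matrix()
c=np.stack([(u-g["cx"])/g["fx"]*z,(v-g["cy"])/g["fy"]*z,z,np.ones_like(z)],-1)
tw=(c@g["T_tool_cam"].T)[...,:3]
ww=tw@Rm.T+g["position"]
def rep(n,t,w,box,zr):
    m=np.zeros(t.shape[:2],bool);a,b,cc,d=box;m[b:d,a:cc]=1;m&=(w[...,2]>zr[0])&(w[...,2]<zr[1])
    m=cv2.erode(cv2.morphologyEx(m.astype(np.uint8),cv2.MORPH_OPEN,np.ones((3,3))),np.ones((1,1)))>0
    r=cv2.minAreaRect((t[m][:,:2]*1000).astype(np.float32));print(n,m.sum(),np.round(r[0],1),np.round(r[1],1),round(r[2],1),"z",np.median(w[m][:,2]).round(4))
rep("w shelf",tw,ww,(265,140,328,235),(.122,.142))
rep("w uptop",tw,ww,(350,140,410,235),(.138,.152))
rep("w base",tw,ww,(335,115,455,220),(.002,.013))
f=dict(np.load("top2.npz"));wt=cloud(f);tt=(wt-g["position"])@Rm
uv=lambda p:np.round(proj(f,p))
print(uv([.55,-.15,.13]),uv([.628,-.13,.146]))
a,b=uv([.55,-.15,.13]).astype(int) if 0 else map(int,proj(f,[.545,-.145,.13]))
rep("t shelf",tt,wt,(a-45,b-30,a+45,b+35),(.122,.137))
a,b=map(int,proj(f,[.628,-.13,.146]))
rep("t uptop",tt,wt,(a-40,b-25,a+40,b+12),(.139,.152))
cv2.imwrite("pics/t2.png",cv2.resize(f["image"][120:240,300:440,::-1],(700,600),interpolation=2))
k=cv2.resize(g["image"][130:260,260:420,::-1],(800,650)[:2],interpolation=2)[:600];cv2.imwrite("pics/w2c.png",k)
E
```

```text
w shelf 3067 [  1.7 -21.3] [43.7 73.2] 90.0 z 0.1301
w uptop 1497 [-0.  56.7] [59.6 20.6] 0.2 z 0.1449
w base 6230 [ 0.2 92.1] [130.6 119.1] 90.0 z 0.0076
[375. 204.] [366. 165.]
t shelf 0 [0. 0.] [0. 0.] 0.0 z nan
t uptop 72 [19.4 56.2] [16.6 19.2] 10.3 z 0.1453
  return _methods._mean(a, axis=axis, dtype=dtype,
  ret = ret.dtype.type(ret / rcount)
```

View pics/w2c.png

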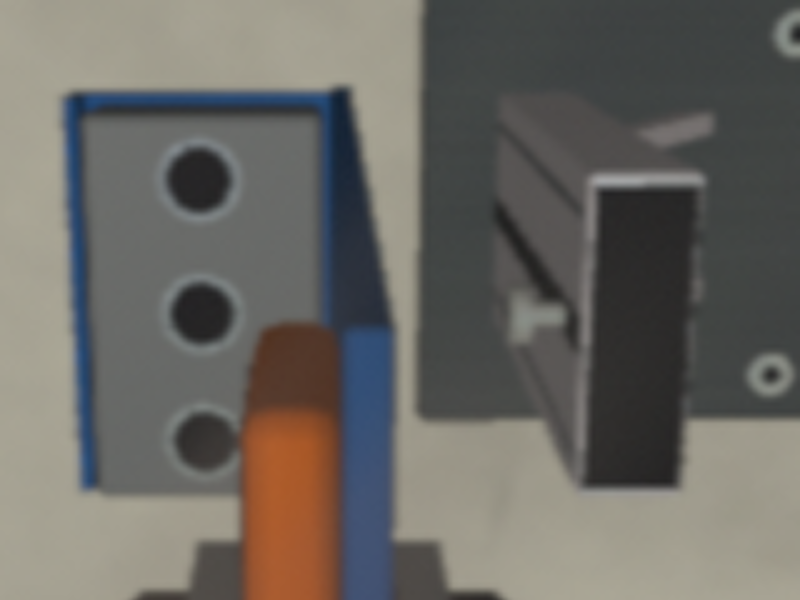

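The crop shows the block's middle hole at (202,313), the screw head at (522,317) with its shank running to (565,315), and the upright's top between rows 180 and 488. The bracket and upright look parallel.

```bash
python3 - <<'E'
from h import *
g=dict(np.load("wrist2.npz"));T=g["T_tool_cam"];Z=g["position"][2]
def at(cu,cv_,zw):
    u,v=260+cu/5,130+cv_/5
    d=T[:3,:3]@np.array([(u-g["cx"])/g["fx"],(v-g["cy"])/g["fy"],1]);o=T[:3,3]
    t=((Z-zw)-o[2])/d[2];return (1000*(o+t*d)[:2]).round(1)
for n,a in {"hole1":(199,180,.1303),"hole2":(202,313,.1303),"hole3":(206,440,.1303),"upA":(645,182,.146),"upB":(632,487,.146),"head top(z+6)":(524,314,.134),"head mid":(522,317,.128),"shank mid":(550,315,.1305),"plate back top":(395,500,.294),"plate back top corner":(393,327,.294),"shelf back edge top":(322,105,.1303)}.items(): print(n,at(*a))
E
```

```text
hole1 [ 25.7 -21.5]
hole2 [  0.9 -21.5]
hole3 [-24.1 -21.2]
upA [27.9 56. ]
upB [-27.7  57. ]
head top(z+6) [ 1.6 37.9]
head mid [-0.5 38.4]
shank mid [ 0.5 43.3]
plate back top [27.2  5.9]
plate back top corner [40.9  5.5]
shelf back edge top [39.3  0.8]
```

```bash
python3 -m jog '[[[1,-0.7,0,16,0,0,0],[1,0,0,15,0,0,0],[1,0,5,0,0,0,0],[1,0,10,0,0,0,0],[1,0,7,0,0,0,0],[1,0,3,0,0,0,0],[1,0,0,0,0,0,0],[1,0,0,0,0,0,0]]]' && python3 -m jog '[[[1,0,2,0,0,0,0],[1,0,2,0,0,0,0],[1,0,1,0,0,0,0],[1,0,1,0,0,0,0],[1,0,0,0,0,0,0]]]'&& python3 -m jog '[[[1,0,1,0,0,0,0],[1,0,1,0,0,0,0],[1,0,0,0,0,0,0]]]'
```

```text
clock: 8.68
position: [0.5978, -0.136, 0.2294]
eef_rot: [3.142, -0.0, 1.763]
wrist_force: [-1.6, 0.3, -3.1]
gripper_width: 0.0108
finger_force: 88.2
clock: 9.3
position: [0.6034, -0.1349, 0.229]
eef_rot: [-3.14, -0.0, 1.762]
wrist_force: [-2.2, -0.6, -2.5]
gripper_width: 0.0112
finger_force: 88.5
clock: 9.68
position: [0.6046, -0.1348, 0.2289]
eef_rot: [-3.139, -0.0, 1.762]
wrist_force: [-7.3, -1.1, -0.7]
gripper_width: 0.0111
finger_force: 89.4
```

```bash
for i in 1 ; do python3 -m jog '[[[1,0,0,-0.5,0,0,0],[1,0,0,-0.5,0,0,0],[1,0,0,0,0,0,0]]]'; done; python3 -m jog '[[[1,0,0,-0.5,0,0,0],[1,0,0,-0.5,0,0,0],[1,0,0,0,0,0,0]]]'
```

```text
clock: 10.05
position: [0.6044, -0.1348, 0.2293]
eef_rot: [-3.138, -0.001, 1.762]
wrist_force: [-5.9, -0.6, -4.7]
gripper_width: 0.0111
finger_force: 88.6
clock: 10.42
position: [0.6043, -0.1347, 0.2301]
eef_rot: [-3.138, -0.001, 1.762]
wrist_force: [-6.0, -1.3, -5.6]
gripper_width: 0.0105
finger_force: 88.6
```

```bash
python3 -m jog '[[[1,0,0,-0.6,0,0,0],[1,0,0,-0.6,0,0,0],[1,0,0,0,0,0,0]]]'; python3 -m jog '[[[1,0,0,-0.6,0,0,0],[1,0,0,-0.6,0,0,0],[1,0,0,0,0,0,0]]]'; python3 - <<'E'
from station import bot
from h import *
f=bot.grab_frame("scene");s=bot.read_state();np.savez("scene3.npz",**f);P=np.array(s["position"])
ex=np.array([np.cos(.192),np.sin(.192),0])
p=P-ex*.0+[0,0,-.119+.019];p[2]=P[2]-.1508+.050;u,v=map(int,proj(f,p));print(u,v,P)
cv2.imwrite("pics/s3.png",cv2.resize(f["image"][v-30:v+30,u-40:u+40,::-1],(800,600),interpolation=2))
E
```

```text
clock: 10.8
position: [0.6043, -0.1347, 0.2313]
eef_rot: [-3.138, -0.001, 1.762]
wrist_force: [-6.4, -1.2, -5.4]
gripper_width: 0.0109
finger_force: 88.6
clock: 11.18
position: [0.6043, -0.1347, 0.2325]
eef_rot: [-3.138, -0.001, 1.762]
wrist_force: [-5.8, -1.0, -6.2]
gripper_width: 0.0107
finger_force: 88.4
370 212 [ 0.6042923  -0.13462899  0.23246989]
```

View pics/s3.png

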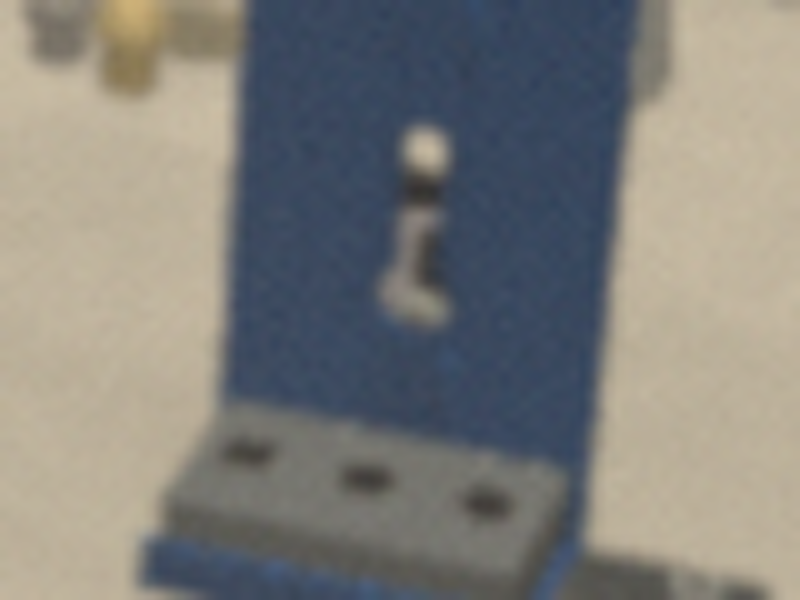

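The crop shows the head low in the round hole, its top edge near (430,288) and the hole spanning rows 260–328. The hole is therefore a few millimetres too high, so I will lower it gently.

```bash
python3 -m jog '[[[1,0,0,1,0,0,0],[1,0,0,1,0,0,0],[1,0,0,1,0,0,0],[1,0,0,0.7,0,0,0],[1,0,0,0,0,0,0]]]'; for i in a; do python3 -m jog '[[[1,0,0,0.5,0,0,0],[1,0,0,0.5,0,0,0],[1,0,0,0,0,0,0]]]'; done;  python3 -m jog '[[[1,0,0,0.5,0,0,0],[1,0,0,0.5,0,0,0],[1,0,0,0,0,0,0]]]'
```

```text
clock: 11.85
position: [0.6046, -0.135, 0.2301]
eef_rot: [-3.139, -0.0, 1.762]
wrist_force: [-8.0, -0.8, 2.0]
gripper_width: 0.0105
finger_force: 90.2
clock: 12.22
position: [0.6047, -0.1351, 0.2291]
eef_rot: [-3.139, -0.0, 1.762]
wrist_force: [-8.1, -1.5, 2.3]
gripper_width: 0.0105
finger_force: 89.9
clock: 12.6
position: [0.6057, -0.1346, 0.2277]
eef_rot: [-3.141, 0.0, 1.762]
wrist_force: [1.8, -1.4, -10.3]
gripper_width: 0.0111
finger_force: 87.6
```

```bash
python3 -m jog '[[[1,0,0,0.6,0,0,0],[1,0,0,0.4,0,0,0],[1,0,0,0,0,0,0]]]'; python3 -m jog '[[[1,0,1,0,0,0,0],[1,0,1,0,0,0,0],[1,0,0,0,0,0,0]]]'
```

```text
clock: 12.98
position: [0.6061, -0.1342, 0.2272]
eef_rot: [3.141, -0.0, 1.763]
wrist_force: [0.9, -0.8, -3.0]
gripper_width: 0.0106
finger_force: 88.8
clock: 13.35
position: [0.6079, -0.1338, 0.227]
eef_rot: [3.141, -0.0, 1.763]
wrist_force: [0.6, 0.4, -3.1]
gripper_width: 0.011
finger_force: 88.9
```

```bash
python3 -m jog '[[[1,0,1,0,0,0,0],[1,0,1,0,0,0,0],[1,0,1,0,0,0,0],[1,0,0.5,0,0,0,0],[1,0,0,0,0,0,0]]]'; python3 -m jog '[[[1,0,1,0,0,0,0],[1,0,1,0,0,0,0],[1,0,0,0,0,0,0]]]'
```

```text
clock: 13.98
position: [0.6112, -0.1333, 0.2269]
eef_rot: [-3.142, -0.0, 1.763]
wrist_force: [-0.3, -1.0, -3.3]
gripper_width: 0.0106
finger_force: 88.9
clock: 14.35
position: [0.6132, -0.1329, 0.2269]
eef_rot: [-3.142, -0.0, 1.763]
wrist_force: [-1.1, -0.2, -2.6]
gripper_width: 0.0106
finger_force: 88.9
```

```bash
python3 -m jog '[[[1,0,0.7,0,0,0,0],[1,0,0.5,0,0,0,0],[1,0,0,0,0,0,0]]]'; python3 -m jog '[[[1,0,0.5,0,0,0,0],[1,0,0.5,0,0,0,0],[1,0,0,0,0,0,0]]]'
```

```text
clock: 14.72
position: [0.6139, -0.1328, 0.2269]
eef_rot: [-3.141, -0.0, 1.763]
wrist_force: [-4.3, -0.3, -0.6]
gripper_width: 0.0112
finger_force: 89.6
clock: 15.1
position: [0.6145, -0.1328, 0.2269]
eef_rot: [-3.14, -0.0, 1.762]
wrist_force: [-6.8, -0.8, 1.0]
gripper_width: 0.0103
finger_force: 90.2
```

```bash
python3 -m jog '[[[1,0,-0.5,1,0,0,0],[1,0,0,2,0,0,0],[1,0,0,2,0,0,0],[1,0,0,2,0,0,0],[1,0,0,0,0,0,0]]]'; python3 -m jog '[[[1,0,0,2,0,0,0],[1,0,0,2,0,0,0],[1,0,0,2,0,0,0],[1,0,0,0,0,0,0]]]'
```

```text
clock: 15.72
position: [0.6142, -0.1331, 0.2197]
eef_rot: [-3.14, 0.0, 1.762]
wrist_force: [-5.2, -0.9, -1.1]
gripper_width: 0.0107
finger_force: 89.8
clock: 16.23
position: [0.6142, -0.1332, 0.2137]
eef_rot: [-3.14, 0.0, 1.762]
wrist_force: [-5.0, -1.8, -1.3]
gripper_width: 0.0109
finger_force: 89.8
```

```bash
python3 -m jog '[[[1,-0.3,0,2,0,0,0],[1,0,0,2,0,0,0],[1,0,0,2,0,0,0],[1,0,0,2,0,0,0],[1,0,0,0,0,0,0]]]'; python3 -m jog '[[[1,0,0,2,0,0,0],[1,0,0,2,0,0,0],[1,0,0,2,0,0,0],[1,0,0,2,0,0,0],[1,0,0,1,0,0,0],[1,0,0,0,0,0,0]]]'
```

```text
clock: 16.85
position: [0.6142, -0.1335, 0.2057]
eef_rot: [-3.14, 0.0, 1.762]
wrist_force: [-4.8, -0.9, -0.3]
gripper_width: 0.0107
finger_force: 89.8
clock: 17.6
position: [0.6142, -0.1335, 0.1968]
eef_rot: [-3.14, 0.0, 1.762]
wrist_force: [-6.3, -0.8, -0.1]
gripper_width: 0.0109
finger_force: 89.9
```

```bash
python3 -m jog '[[[1,0,0,1,0,0,0],[1,0,0,1,0,0,0],[1,0,0,0,0,0,0]]]'; python3 -m jog '[[[1,0,0,1,0,0,0],[1,0,0,0.5,0,0,0],[1,0,0,0,0,0,0]]]'
```

```text
clock: 17.98
position: [0.6141, -0.1336, 0.1949]
eef_rot: [-3.14, 0.0, 1.762]
wrist_force: [-6.6, -0.2, 0.8]
gripper_width: 0.0109
finger_force: 90.0
clock: 18.35
position: [0.6141, -0.1336, 0.1934]
eef_rot: [-3.14, 0.0, 1.762]
wrist_force: [-6.5, -1.4, 0.8]
gripper_width: 0.0106
finger_force: 90.1
```

```bash
python3 -m jog '[[[1,0,0,0.5,0,0,0],[1,0,0,0.5,0,0,0],[1,0,0,0,0,0,0]]]'; python3 -m jog '[[[1,0,0,0.5,0,0,0],[1,0,0,0,0,0,0]]]'; python3 -m jog '[[[1,0,0,0.5,0,0,0],[1,0,0,0,0,0,0]]]'
```

```text
clock: 18.73
position: [0.6141, -0.1336, 0.1925]
eef_rot: [-3.14, 0.0, 1.762]
wrist_force: [-7.0, -0.6, 0.6]
gripper_width: 0.0109
finger_force: 90.1
clock: 18.98
position: [0.6141, -0.1336, 0.192]
eef_rot: [-3.14, 0.0, 1.762]
wrist_force: [-6.3, -1.1, 1.3]
gripper_width: 0.0112
finger_force: 90.1
clock: 19.23
position: [0.6141, -0.1336, 0.1914]
eef_rot: [-3.14, 0.0, 1.762]
wrist_force: [-6.8, -0.9, 1.3]
gripper_width: 0.0111
finger_force: 90.1
```

```bash
python3 -m jog '[[[1,0,-0.4,0.5,0,0,0],[1,0,0,0,0,0,0]]]'; python3 -m jog '[[[1,0,0,0.5,0,0,0],[1,0,0,0,0,0,0]]]'; python3 -m jog '[[[1,0,0,0.5,0,0,0],[1,0,0,0,0,0,0]]]'
```

```text
clock: 19.48
position: [0.614, -0.1336, 0.191]
eef_rot: [-3.141, 0.0, 1.762]
wrist_force: [-5.1, -1.4, 0.5]
gripper_width: 0.0108
finger_force: 89.8
clock: 19.73
position: [0.614, -0.1336, 0.1905]
eef_rot: [-3.141, 0.0, 1.762]
wrist_force: [-5.4, -1.0, 0.8]
gripper_width: 0.0108
finger_force: 89.8
clock: 19.98
position: [0.614, -0.1335, 0.19]
eef_rot: [-3.141, 0.0, 1.762]
wrist_force: [-4.9, -0.6, 0.7]
gripper_width: 0.0109
finger_force: 89.8
```

```bash
python3 -m jog '[[[1,0,0,0.5,0,0,0],[1,0,0,0,0,0,0]]]'; python3 -m jog '[[[1,0,0,0.5,0,0,0],[1,0,0,0,0,0,0]]]'; python3 -m jog '[[[1,0,0,0.5,0,0,0],[1,0,0,0,0,0,0]]]'
```

```text
clock: 20.23
position: [0.614, -0.1335, 0.1895]
eef_rot: [-3.141, 0.0, 1.762]
wrist_force: [-5.2, -0.9, 0.6]
gripper_width: 0.0109
finger_force: 89.8
clock: 20.48
position: [0.614, -0.1336, 0.1892]
eef_rot: [-3.141, 0.0, 1.762]
wrist_force: [-5.2, -1.3, 1.8]
gripper_width: 0.0107
finger_force: 90.1
clock: 20.72
position: [0.614, -0.1336, 0.189]
eef_rot: [-3.141, 0.0, 1.762]
wrist_force: [-6.8, -1.0, 4.7]
gripper_width: 0.0107
finger_force: 90.5
```

```bash
python3 -m jog '[[[1,0,0,0.5,0,0,0],[1,0,0,0.3,0,0,0],[1,0,0,0,0,0,0]]]'; python3 -m jog '[[[1,0,0,0.3,0,0,0],[1,0,0,0,0,0,0]]]'
```

```text
clock: 21.1
position: [0.6141, -0.1337, 0.1889]
eef_rot: [-3.141, 0.0, 1.762]
wrist_force: [-9.6, -0.7, 9.4]
gripper_width: 0.0107
finger_force: 91.2
clock: 21.35
position: [0.6141, -0.1337, 0.1888]
eef_rot: [-3.142, 0.0, 1.762]
wrist_force: [-10.1, -0.7, 10.8]
gripper_width: 0.0108
finger_force: 91.5
```

```bash
python3 -m jog '[[[1,0,0,0,0,0,0],[1,0,0,0,0,0,0],[1,0,0,0,0,0,0],[1,0,0,0,0,0,0]]]'; python3 -m jog '[[[1,0,-0.4,-0.5,0,0,0],[1,0,-0.3,-0.5,0,0,0],[1,0,0,0,0,0,0]]]'
```

```text
clock: 21.85
position: [0.6141, -0.1337, 0.1888]
eef_rot: [-3.142, 0.0, 1.762]
wrist_force: [-9.7, -0.3, 10.8]
gripper_width: 0.0102
finger_force: 91.5
clock: 22.22
position: [0.6139, -0.1336, 0.1889]
eef_rot: [3.141, 0.0, 1.762]
wrist_force: [-5.5, -1.0, 4.3]
gripper_width: 0.011
finger_force: 90.2
```

```bash
python3 -m jog '[[[1,0,-0.4,-0.3,0,0,0],[1,0,0,0,0,0,0]]]'; python3 -m jog '[[[0.8,0,0,0,0,0,0],[0.7,0,0,0,0,0,0],[0.6,0,0,0,0,0,0],[0.5,0,0,0,0,0,0],[0.3,0,0,0,0,0,0],[0,0,0,0,0,0,0],[0,0,0,0,0,0,0],[0,0,0,0,0,0,0],[0,0,0,0,0,0,0]]]'
```

```text
clock: 22.48
position: [0.6138, -0.1334, 0.1889]
eef_rot: [3.141, 0.001, 1.763]
wrist_force: [-1.8, -3.0, 2.9]
gripper_width: 0.011
finger_force: 90.1
clock: 23.6
position: [0.6134, -0.1332, 0.1887]
eef_rot: [3.142, -0.0, 1.763]
wrist_force: [0.5, -0.6, 0.3]
gripper_width: 0.0853
finger_force: 0.0
```

```bash
python3 -m jog '[[[0,0,0,-10,0,0,0],[0,0,0,-20,0,0,0],[0,0,0,-30,0,0,0],[0,0,0,-30,0,0,0],[0,0,0,-20,0,0,0],[0,0,0,0,0,0,0],[0,0,0,0,0,0,0]]]'; python3 - <<'E'
from station import bot
from h import *
f=bot.grab_frame("scene");cv2.imwrite("pics/s4.png",cv2.resize(f["image"][130:330,240:450,::-1],(630,600),interpolation=2))
w=cloud(f)
o=np.array([.6187,-.1318,0]);ex=np.array([np.cos(.192),np.sin(.192),0]);ey=np.array([-ex[1],ex[0],0])
H=cv2.cvtColor(f["image"],cv2.COLOR_RGB2HSV);m=(H[...,0]>100)&(H[...,0]<125)&(H[...,1]>90);m[:,:330]=0;m[:, 412:]=0;m[:150]=0;m[275:]=0
m&=(w[...,2]>.07)&(w[...,2]<.24)
P=w[m]-o;A=np.c_[P@ex,P@ey,P[:,2]]
print(len(A),"range",np.percentile(A,[2,50,98],0).round(4).tolist(),"tilt x vs z",np.polyfit(A[:,2],A[:,0],1))
E
```

```text
clock: 24.48
position: [0.6132, -0.1331, 0.2979]
eef_rot: [-3.141, -0.0, 1.763]
wrist_force: [0.1, -0.2, -0.6]
gripper_width: 0.0853
finger_force: 0.0
1017 range [[-0.0048, -0.0363, 0.0746], [-0.0023, -0.0127, 0.1471], [0.0003, 0.0343, 0.1914]] tilt x vs z [ 0.00070523 -0.00241816]
```

View pics/s4.png

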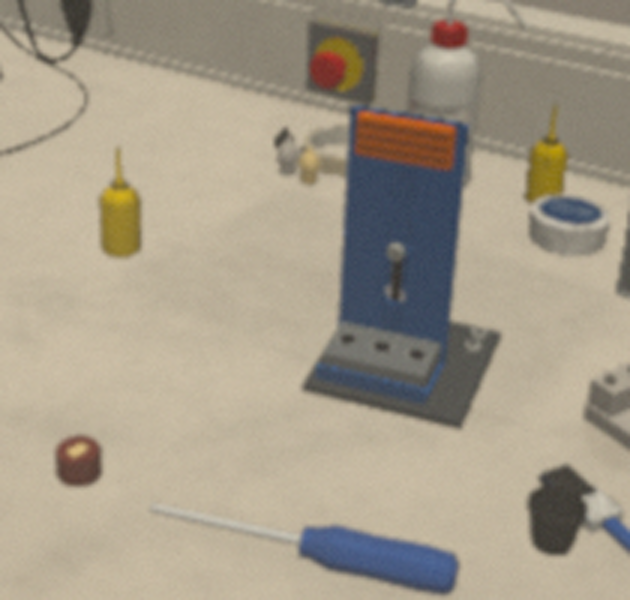

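The picture shows the bracket hanging straight against the upright. The screw head sits at the slot's upper end at (396,250), and the oiler, specimen and loupe are undisturbed.

```bash
python3 -c "
from station import bot
print(bot.finish_job())"
```

```text
the job is handed in; nothing more can be done
None
```

The bracket hangs straight against the upright with the screw at the end of its slot, pressed home with about 10 N before release, the bystanders look untouched, and I handed the job in at about 24.5 s.

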